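Space the electrodes of an electrolysis cell with a gauge blade

TASK

Take the yellow-handled spacer gauge out of its blue stand and ease its steel blade straight down into the narrow gap between the copper and the grey electrode of the electrolysis cell, until the red line on the blade is level with the tops of the electrode clamps, then let go so that it stays pinched there, upright and near the middle of the gap's length. The electrodes are delicate: feel for the gap gently and never press on the cell's bridge or electrodes with more than 12 N. Leave the beaker, wash bottle and tube rack where they are.

Things in the scene. Friction and masses are not known exactly. Their poses are not given: they have to be found in the camera images.
- gauge: Loose spacer gauge, 56 to 91 g, upright in the stand. Origin: middle of the blade's lower edge (tip); z up to the handle, y across the blade's thickness, x along its width. Steel blade 30 mm wide (x), 6.5 thick (y), 50 long; its lowest 12 mm taper on both faces to a 2.5 mm edge. Yellow handle 40 (x) by 20 (y) mm, from z = 50 to z = 94 mm: grip it across y.
- gauge_line (a point): Centre of the red line that crosses the gauge's blade, 28 mm above the tip; axes as the gauge.
- stand: Fixed blue block, 70 (x) by 60 (y) by 56 mm high, origin at the centre of its underside; an upright slot 33 (x) by 9.5 (y) mm goes right through it. The gauge stands in the slot, same axes, its handle's underside resting on the block's top, its tip 6 mm above the table: lift it straight up by more than 50 mm to clear the block.
- cell: Fixed electrolysis tank, empty: clear walls on a white base, 116 (x) by 196 (y) by 62 mm high; origin at the centre of its underside. Above it a white bridge with two steel rails along y carries the electrodes side by side along y; the gap between them runs along x.
- bridge: Bridge with all it carries; origin at the middle of its length, level with the clamps' flat tops, 85 mm above the table; axes as the cell. A copper plate hangs from a red clamp (-y side), a grey plate from a black clamp (+y side). Each clamp's flat top is 60 mm long (x), 32 wide (y). The gap's middle lies up to 16 mm to either side (y) of this origin: not reported, find it by touch or camera.
- holder_top (a point): Same point and axes as bridge. The bridge floats on springs: pressed down, it starts to give at about 4 N, then 1 mm per newton, at most 12 mm, and rises again when let go; this point moves with it. The two electrodes together slide along y on the rails (up to 18 mm either way from this point) if pushed with more than about 2 N.
- rail_mid (a point): Point 14 mm below holder_top, on the level of the rails. The gap: 60 mm long (x), 8 mm wide (y) at its mouth level with the clamps' tops, narrowing evenly over 4.3 mm of depth between metal lips to 5 mm between the plates, which hang 54 mm deep. The grey plate is sprung towards the copper one (about 2 N) and gives way up to 8 mm in +y. The middle of the gap's length is at x = 0.
- beaker: Loose glass beaker, 66 mm wide, 80 mm high; origin at the centre of its underside. Leave alone.
- wash_bottle: Loose white bottle, 64 mm wide, 165 mm high; origin at the centre of its underside. Leave alone.
- tube_rack: Loose white rack with five filled tubes, 60 (x) by 170 (y) by 122 mm high; origin at the centre of its underside. Leave alone.
Not all that is in view belongs to the job. Leave any black or purple look-alike of the gauge alone.

How it is judged:
On the way, in this order (a step that is already met when the one before it is completed fails the run):
1. the gauge is lifted clear out of its stand (z of gauge in the frame of stand above 0.06 m), for 0.1 s.
2. the blade is in the gap, touching both electrodes, its red line within 12 mm of the clamps' tops (z of gauge_line in the frame of holder_top below 0.012 m and contact force between gauge and copper_electrode above 0.3 N and contact force between gauge and grey_electrode above 0.3 N), for 0.1 s.
At the end, for the whole second after the job is handed in: The gauge stands released and at rest in the gap, touching both electrodes, its red line within 3.5 mm of the level of the clamps' tops, within 12 mm of the middle of the gap's length, upright within 0.15 rad and its blade in line with the gap within 0.2 rad (z of gauge_line in the frame of holder_top between -0.0035 and 0.0035 m and x of gauge_line in the frame of holder_top between -0.012 and 0.012 m and y of gauge_line in the frame of holder_top between -0.024 and 0.024 m and angle between gauge's own z axis and vertical below 0.15 rad and angle between the y axis of gauge and the y axis of holder_top, either way round below 0.2 rad and contact force between gauge and copper_electrode above 0.3 N and contact force between gauge and grey_electrode above 0.3 N and linear speed of gauge below 0.01 m/s).
It fails at once if the bridge or electrodes are pressed with more than 12 N (contact force between any of gauge, the fingers, the arm and bridge above 12 N).
It fails at once if the beaker, wash bottle or tube rack is moved more than 15 mm or tipped (distance of any of beaker, wash_bottle, tube_rack from where it was at the start of the episode above 0.015 m or angle between any of beaker, wash_bottle, tube_rack's own z axis and vertical above 0.2 rad).
It also fails if it takes over 64 s, if anything falls off the work surface, if the arm or the gripper's body presses on something with over 40 N, if the wrist force passes 120 N, or if a joint passes its speed limit or range.

ROBOT

A 6-joint arm with a two-finger parallel gripper is mounted at the origin on the work surface. World frame = base frame: x ahead of the robot, y to its left, z up, the work surface at z = 0. Lengths are in m, angles in rad, forces in N, time in s.
With the tool pointing down it reaches from about 0.15 to 0.775 m from the base axis. Payload 6.1 kg.
Tool frame: the origin (TCP) lies on the mounting face of the last link; the fingertips stand 173 mm ahead of it and the grasp point (between the pads) lies 155 mm ahead of it (bot.tcp_to_grasp is the distance from the TCP to the grasp point, in m); z points along the fingers, y is the line along which they close (so a half turn about z gives the same grasp; the last joint's range is limited). The gripper opens to 85 mm and grips with 20 to 120 N. Pads are 22 mm wide; open, the fingers measure 114 mm over their backs; the gripper's body (76 mm by 85 mm) begins 54 mm behind the grasp point. The pads swing forward as they close: fully open they stand 13 mm farther back than shut.
Start: joints at [1.31, 0.126, -0.04, 1.405, 0, 1.571], TCP at [0.135, 0.507, 0.405] pointing down, gripper open.
Joint ranges: [-2.72, 2.72], [-0.95, 1.95], [-1.27, 1.35], [-1.78, 2.02], [-1.46, 1.47], [-3.14, 3.14]. Speed limits (rad/s): [2.39, 2.39, 3.01, 3.14, 3.14, 3.14].

INTERFACE

Orientations are given as a 3x3 rotation matrix whose columns are the frame's x, y, z axes.
In Python, from cell import bot gives the robot as it stands. Calls block until the motion is done:
- bot.move_pose(position, orientation): joint-space move of the TCP to a pose.
- bot.servo_line(position, velocity=0.15, frame=None, until_force=None): straight line of the TCP; frame=None keeps the orientation; velocity is the mean speed in m/s. With until_force (N) it stops when the force on the tool has changed by that much, and returns True; else False.
- bot.move_joints(angles): joint-space move.
- bot.set_gripper(opening, squeeze=None): finger opening in m; squeeze is the grip in N (None keeps the last); returns when the fingers have stopped.
- bot.pause(seconds).
- bot.inverse_kinematics(position, orientation): joint angles nearest the present ones, or None.
- bot.sense(): the state.
- bot.capture(name): name is "side" or "top" or "wrist"; returns a dict with "image" (400x640x3 uint8, red, green, blue), "z_map" (400x640 float32, m along the optical axis (not along the pixel's ray), 0 where there is no reading), "mtx" (3x3 intrinsics, pixels), "origin" and "orientation" of the camera in the world; the wrist camera has in their place "hand_eye" (4x4, takes a point from camera to tool coordinates, whose origin is the TCP and whose axes are the flange's). Camera axes: x right, y up, looking along -z (the intrinsics and any distortion apply to the point x, -y, -z); pixel columns grow to the right and rows downward; lengths in m; the calibration is good to about 2 mm. A picture is of the moment at which its call begins: read the wrist's pose just before it.
A pose or a line that the arm cannot do raises bot.PlanningError and nothing moves.
- bot.finish_job(): hands the job in; it is judged then, once.
The state is a dict: "time_s": time; "q": joint angles; "joint_velocities": joint speeds; "tau": joint torques, N m; "position": TCP position; "tool_rot": TCP orientation; "contact_force": force on the tool from outside, world axes, zero at the start; "ft_torque": the same for the moment, N m; "gripper_width": finger opening in m; "grip_force": force on a finger pad.
Only numpy, scipy, OpenCV 4.12 (cv2) and the standard library are available. Lean on these libraries where they do the work, as an engineer would, in place of code of your own. Each camera call takes 0.05 s, during which the arm holds its last target. There are 200 camera calls.

## Working session

There is one attempt and no reset: what is moved stays moved. The work goes in short steps, each a Python script; the robot and the scene stay as the last script left them, time stands still between calls to the robot, and variables do not carry over. Pictures are saved under pics/ and viewed, at most 10 in all, crops included, and the job is handed in when it is done.

```bash
ls; mkdir -p pics; cat > h.py <<'E'
import numpy as np, cv2
from cell import bot
def world(c, pose=None):
    """pixel->world map (HxWx3)"""
    K=c["mtx"]; z=c["z_map"]; v,u=np.mgrid[:400,:640]
    d=c.get("distortion")
    P=np.stack([(u-K[0,2])/K[0,0]*z, -(v-K[1,2])/K[1,1]*z, -z],-1)
    if "hand_eye" in c:
        T=np.eye(4);T[:3,:3]=pose["tool_rot"];T[:3,3]=pose["position"];T=T@np.array(c["hand_eye"])
        R,t=T[:3,:3],T[:3,3]
    else: R,t=np.array(c["orientation"]),np.array(c["origin"])
    return P@R.T+t
E
python3 - <<'E'
from h import *
for n in ["side","top","wrist"]:
    s=bot.sense(); c=bot.capture(n); np.savez(f"{n}0.npz",W=world(c,s),**{k:v for k,v in c.items()})
    cv2.imwrite(f"pics/{n}0.png",c["image"][:,:,::-1]); print(n,[k for k in c],c["mtx"],c.get("origin"),c.get("orientation"),c.get("hand_eye"))
a=np.vstack([cv2.imread(f"pics/{n}0.png") for n in ["side","top"]])
cv2.imwrite("pics/both0.png",cv2.resize(a,(480,600)))
print(bot.sense()["time_s"])
E
```

```text
pics
side ['image', 'z_map', 'mtx', 'origin', 'orientation'] [[453.22990911   0.         318.58490271]
 [  0.         453.22990911 207.1033895 ]
 [  0.           0.           1.        ]] [ 0.18345518 -0.61601655  0.82170493] [[ 0.87481152  0.35416782 -0.33056008]
 [-0.4842459   0.61880054 -0.61854005]
 [-0.01451623  0.70117832  0.71283816]] None
top ['image', 'z_map', 'mtx', 'origin', 'orientation'] [[448.7862347    0.         314.33355855]
 [  0.         448.7862347  203.37308115]
 [  0.           0.           1.        ]] [0.42404916 0.02117228 1.11508113] [[ 0.01237115  0.99589894 -0.08962288]
 [-0.99969465  0.01423591  0.02019745]
 [ 0.02139048  0.08934565  0.99577096]] None
wrist ['image', 'z_map', 'mtx', 'hand_eye'] [[318.43640178   0.         318.00209506]
 [  0.         318.43640178 200.00533806]
 [  0.           0.           1.        ]] None None [[-6.30173565e-04  9.57679646e-01  2.87835541e-01  7.34334935e-02]
 [ 9.99999385e-01  3.40791304e-04  1.05547870e-03  6.91089564e-04]
 [ 9.12718617e-04  2.87836029e-01 -9.57679272e-01  3.23005596e-02]
 [ 0.00000000e+00  0.00000000e+00  0.00000000e+00  1.00000000e+00]]
0.15
```

View pics/top0.png

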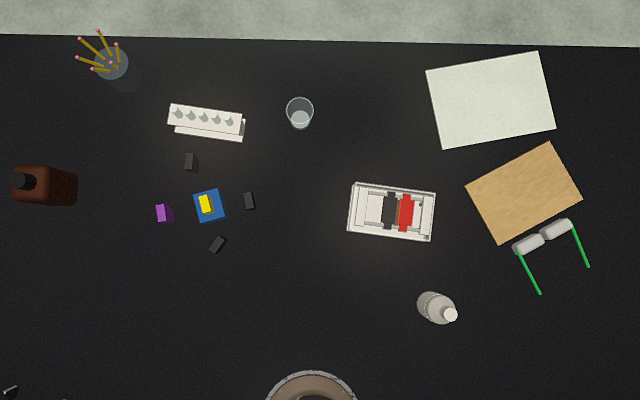

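View pics/side0.png

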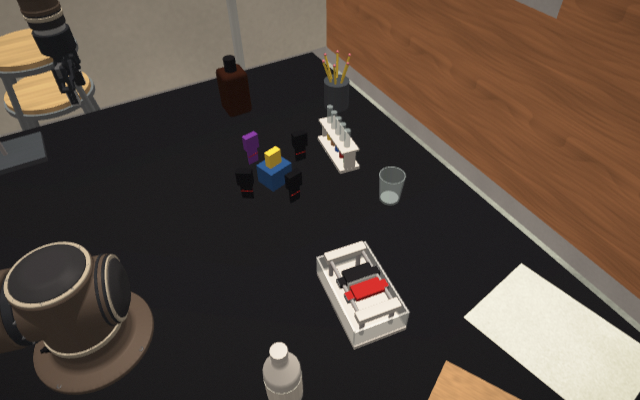

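The top view shows the yellow-handled gauge at (205,204) in its blue stand at (209,205). The look-alikes are purple (163,213) and black (190,161), (249,200), (217,244). The only one that is yellow and in a blue block is (205,204). The cell is at (391,212), with the red clamp at (405,212) and the black one at (390,210). The side view agrees: gauge (273,157), cell (362,290).

```bash
python3 - <<'E'
from h import *
crops=[]
for n,b in [("side",(225,120,90,90)),("top",(150,145,110,110))]:
    D=np.load(n+"0.npz"); im=D["image"]; W=D["W"]; z=D["z_map"]
    hsv=cv2.cvtColor(im,cv2.COLOR_RGB2HSV); H,S,V=[hsv[...,i].astype(int) for i in range(3)]
    v,u=np.mgrid[:400,:640]
    gaugebox=(abs(W[...,2])<.3)&(W[...,2]>.02)&(z>0)
    for nm,m in dict(yellow=(abs(H-27)<7)&(S>150)&(V>100),blue=(abs(H-108)<12)&(S>120)&(V>60),red=((H<6)|(H>174))&(S>170)&(V>100)).items():
        roi={"side":{"yellow":(265,145,20,25),"blue":(250,145,50,45),"red":(340,270,50,35)},"top":{"yellow":(190,190,30,30),"blue":(185,180,50,50),"red":(390,185,30,55)}}[n][nm]
        m=m&gaugebox&(u>=roi[0])&(u<roi[0]+roi[2])&(v>=roi[1])&(v<roi[1]+roi[3])
        P=W[m]; zt=np.percentile(P[:,2],95)
        top=P[P[:,2]>zt-.008]; r=cv2.minAreaRect((top[:,:2]*1000).astype(np.float32))
        print(n,nm,len(P),"ztop %.4f"%zt,"mean",top.mean(0).round(4),"rect(mm)",np.round(r[0],1),np.round(r[1],1),round(r[2],1))
    # cell: everything above z=.05 within the cell region
    m=(z>0)&(W[...,2]>.05)&(W[...,2]<.11)&(W[...,0]>.25)&(W[...,0]<.55)&(W[...,1]>-.28)&(W[...,1]<-.02)
    P=W[m]; r=cv2.minAreaRect((P[:,:2]*1000).astype(np.float32)); print(n,"cell",len(P),np.round(r[0],1),np.round(r[1],1),round(r[2],1), np.percentile(P[:,2],[5,50,95]).round(3))
    for nm,(x0,x1,y0,y1) in dict(a=(.3,.7,.2,.55)).items():
        m=(z>0)&(W[...,2]>.03)&(W[...,0]>x0)&(W[...,0]<x1)&(W[...,1]>y0)&(W[...,1]<y1)
        k,l,st,ce=cv2.connectedComponentsWithStats(m.astype(np.uint8))
        for i in range(1,k):
            if st[i,4]>20: print("  obj",ce[i].round(),st[i,4],W[l==i].mean(0).round(3),"zmax %.3f"%W[l==i][:,2].max())
    x,y,w,h=b; crops.append(cv2.resize(im[y:y+h,x:x+w,::-1],(390,390),interpolation=cv2.INTER_CUBIC))
    if n=="top": crops.append(cv2.resize(im[175:250,340:445,::-1],(546,390),interpolation=cv2.INTER_CUBIC))
cv2.imwrite("pics/crop1.png",cv2.resize(np.hstack(crops),(800,235)))
E
```

```text
side yellow 251 ztop 0.0999 mean [0.5114 0.2433 0.0977] rect(mm) [511.8 245.3] [40.3 22.5] 17.4
side blue 520 ztop 0.0564 mean [0.5066 0.2342 0.0541] rect(mm) [512.2 246.3] [71.9 63.7] 15.7
side red 527 ztop 0.0860 mean [ 0.4994 -0.2147  0.084 ] rect(mm) [ 500.7 -214.2] [33.1 72.5] 83.2
side cell 3234 [ 400.7 -182.2] [195.3 298.8] 89.9 [0.057 0.079 0.085]
  obj [333. 139.] 119 [0.694 0.247 0.069] zmax 0.073
  obj [250. 143.] 297 [0.489 0.34  0.072] zmax 0.095
  obj [299. 141.] 295 [0.608 0.283 0.071] zmax 0.097
  obj [273. 165.] 754 [0.507 0.235 0.061] zmax 0.101
  obj [244. 179.] 343 [0.419 0.213 0.071] zmax 0.096
top yellow 195 ztop 0.1039 mean [0.5113 0.2482 0.101 ] rect(mm) [511.  248.5] [38.9 19.4] 17.0
top blue 573 ztop 0.0602 mean [0.5097 0.2453 0.0569] rect(mm) [511.4 248.6] [70.2 60.4] 16.6
top red 414 ztop 0.0893 mean [ 0.4994 -0.2109  0.0864] rect(mm) [ 502.8 -211.5] [30.5 66.9] 82.8
top cell 2690 [ 400.7 -180.8] [197.6 298.7] 89.9 [0.061 0.082 0.093]
  obj [211. 128.] 258 [0.694 0.245 0.073] zmax 0.124
  obj [190. 162.] 243 [0.607 0.287 0.086] zmax 0.100
  obj [209. 206.] 838 [0.51  0.245 0.066] zmax 0.106
  obj [163. 213.] 252 [0.489 0.344 0.086] zmax 0.099
  obj [218. 244.] 214 [0.42  0.218 0.089] zmax 0.099
```

View pics/crop1.png

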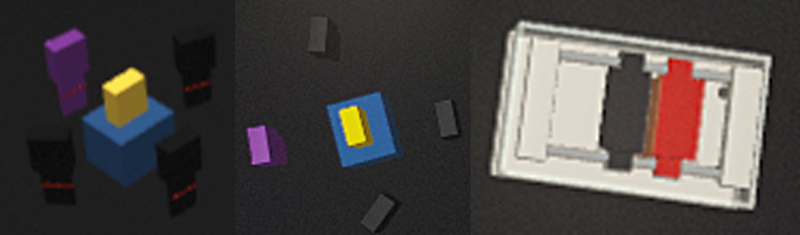

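The crop confirms the yellow handle in the blue block as the only match. Both views agree within 3 mm, and the heights fit: handle top about 100 mm, stand about 57 mm. Next I hover over the gauge and refine with the wrist camera.

```bash
cat >> h.py <<'E'
def down(yaw):
    """tool pointing down, tool x at yaw"""
    c,s=np.cos(yaw),np.sin(yaw); return np.array([[c,s,0],[s,-c,0],[0,0,-1.]])
def seg(c,W,nm,zlo,zhi):
    hsv=cv2.cvtColor(c["image"],cv2.COLOR_RGB2HSV); H,S,V=[hsv[...,i].astype(int) for i in range(3)]
    m={"yellow":(abs(H-27)<8)&(S>130)&(V>60),"blue":(abs(H-108)<12)&(S>120)&(V>50),"red":((H<6)|(H>174))&(S>150)&(V>70),
       "dark":(V<70)&(S<80)}[nm]
    return m&(c["z_map"]>0)&(W[...,2]>zlo)&(W[...,2]<zhi)
def rect(P):
    r=cv2.minAreaRect((P[:,:2]*1000).astype(np.float32)); return np.round(r[0],1),np.round(r[1],1),round(r[2],1)
E
python3 - <<'E'
from h import *
s=bot.sense(); print("R",s["tool_rot"].round(2) if hasattr(s["tool_rot"],"round") else s["tool_rot"], bot.tcp_to_grasp)
yaw=np.radians(17); best=None
for k in (0,np.pi):
    a=bot.inverse_kinematics([.511,.247,.34],down(yaw+k)); b=bot.inverse_kinematics([.46,-.18,.34],down(np.radians(-7.2)+k))
    print(k,None if a is None else np.round(a,2),None if b is None else np.round(b,2))
    if a is not None and b is not None and (best is None or abs(a[5])<best[0]): best=(abs(a[5]),k)
k=best[1]; print("use",k)
bot.move_pose([.511,.247,.34],down(yaw+k)); bot.set_gripper(.05,30)
for dz in (.34,.31):
    bot.servo_line([.511,.247,dz]) if dz<.34 else None
    s=bot.sense(); c=bot.capture("wrist"); W=world(c,s)
    for nm,lo,hi in (("yellow",.09,.115),("blue",.048,.064)):
        m=seg(c,W,nm,lo,hi); P=W[m]
        if len(P): z=np.median(P[:,2]); print(dz,nm,len(P),z.round(4),rect(P[abs(P[:,2]-z)<.004]))
cv2.imwrite("pics/w1.png",c["image"][:,:,::-1]); s=bot.sense(); print(s["time_s"],s["position"],s["gripper_width"])
E
```

```text
R [[-0.97  0.26 -0.  ]
 [ 0.26  0.97 -0.  ]
 [ 0.   -0.   -1.  ]] 0.1547
0 [ 0.45  0.21 -0.08  1.28  0.   -2.99] [-0.37  0.08 -0.24  1.26  0.    2.89]
3.141592653589793 [ 0.45  0.21 -0.08  1.28  0.    0.15] [-0.37  0.08 -0.24  1.26  0.   -0.25]
use 3.141592653589793
0.34 yellow 41 0.0923 (array([493.6, 243.5]), array([ 0.6, 16.1]), 16.2)
0.34 blue 405 0.0543 (array([512.7, 249.9]), array([70.5, 60.1]), 16.5)
0.31 yellow 69 0.0925 (array([493.6, 243.6]), array([ 0.9, 16.6]), 17.3)
0.31 blue 1474 0.0545 (array([512.6, 249.8]), array([70.6, 60.3]), 16.7)
2.7333 [0.51098324 0.24697949 0.31036016] 0.050080610412749936
```

View pics/w1.png

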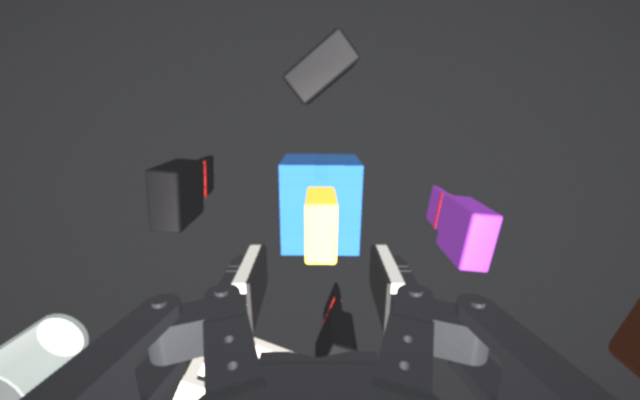

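The wrist view shows the yellow handle at (321,225), centred between the finger pads (266 and 375), with the stand square to the gripper. I'll grasp, lift and go to look at the cell.

```bash
python3 - <<'E'
from h import *
R=down(np.radians(16.8)+np.pi); g=bot.tcp_to_grasp
bot.servo_line([.512,.2485,.300],frame=R)
print(bot.servo_line([.512,.2485,.079+g],until_force=8)); 
bot.set_gripper(0.0,40); s=bot.sense(); print("grip",s["gripper_width"],s["grip_force"],s["contact_force"],s["position"])
p=np.array(s["position"]); 
for dz in (.01,.10): bot.servo_line(p+[0,0,dz],velocity=.1)
s=bot.sense(); print("lift",s["gripper_width"],s["contact_force"],s["position"])
Rc=down(np.radians(-7.2)+np.pi)
bot.move_pose([.43,-.18,.345],Rc); bot.pause(.3)
s=bot.sense(); c=bot.capture("wrist"); W=world(c,s); np.savez("w2.npz",W=W,**c)
print(s["time_s"],s["position"],s["gripper_width"],s["contact_force"])
m=seg(c,W,"red",.078,.092);P=W[m];print("red",len(P),np.median(P[:,2]),rect(P))
cv2.imwrite("pics/w2.png",c["image"][:,:,::-1])
E
```

```text
False
grip 0.019458111801776694 39.641361236572266 [-0.39161821  0.15763793  6.78747124] [0.51246554 0.24871035 0.23505969]
lift 0.019355905796946855 [ 0.33461724 -0.3043154  -0.5924833 ] [0.51230937 0.24862064 0.33427805]
7.1667 [ 0.43030732 -0.17955263  0.34493816] 0.019150559645465894 [-0.17822966 -0.29089842 -0.80738282]
red 0 nan (array([0., 0.]), array([0., 0.]), 0.0)
  return _methods._mean(a, axis=axis, dtype=dtype,
  ret = ret.dtype.type(ret / rcount)
```

View pics/w2.png

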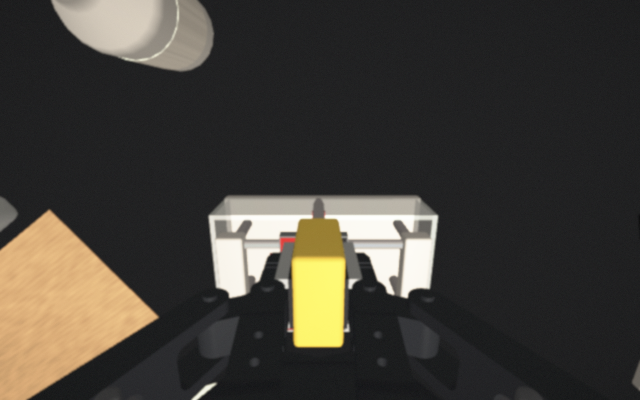

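The tool's camera looks towards -x, so image up is -x. The blade tip shows just above the handle at (318,205), and the handle hides the clamps. I'll back off in +x to see the whole bridge.

```bash
python3 - <<'E'
from h import *
bot.servo_line([.60,-.205,.345])
bot.pause(.2)
s=bot.sense(); c=bot.capture("wrist"); W=world(c,s); np.savez("w3.npz",W=W,**c)
print(s["time_s"],s["position"])
m=seg(c,W,"red",.076,.095);P=W[m]
if len(P): print("red",len(P),np.median(P[:,2]),rect(P),np.argwhere(m).mean(0))
cv2.imwrite("pics/w3.png",c["image"][:,:,::-1])
E
```

```text
8.7083 [ 0.59951157 -0.20496687  0.34542654]
red 4761 0.08357681918334078 (array([ 501.3, -211.6]), array([31.8, 84. ]), 83.0) [ 63.78386894 289.24091577]
```

View pics/w3.png

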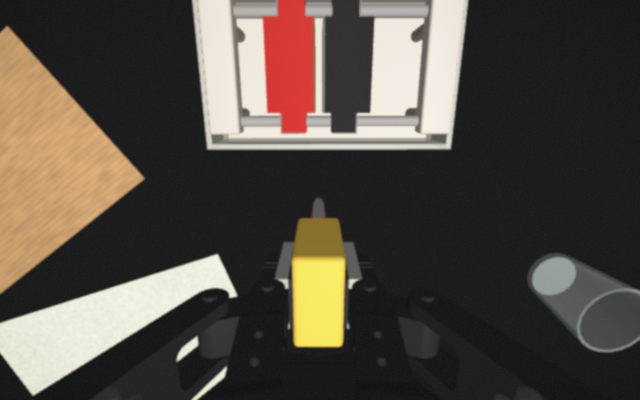

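The clamps are fully visible: red spans columns 264–314 and black 326–373, with the gap near column 320. The blade tip is at (318,203). Now I compute the gap in the tool frame, so camera bias cancels against the blade tip seen by the same camera.

```bash
python3 - <<'E'
from h import *
D=np.load("w3.npz"); im=D["image"]; s=bot.sense()
K=D["mtx"];HE=D["hand_eye"];Rt=np.array(s["tool_rot"]);pt=np.array(s["position"])
def ray(u,v):
    d=np.array([(u-K[0,2])/K[0,0],-(v-K[1,2])/K[1,1],-1]); return HE[:3,:3]@d, HE[:3,3]   # tool frame
def onplane(u,v,zt):   # tool-frame depth zt
    d,o=ray(u,v); return o+d*(zt-o[2])/d[2]
hsv=cv2.cvtColor(im,cv2.COLOR_RGB2HSV).astype(int)
red=((hsv[...,0]<8)|(hsv[...,0]>172))&(hsv[...,1]>170)&(hsv[...,2]>120); blk=(im.max(2)<75)
zt=pt[2]-.0845
A=[];B=[];X=[]
for v in range(0,135):
    r=np.where(red[v,255:330])[0]+255; b=np.where(blk[v,318:385])[0]+318
    if len(r)>10 and len(b)>10:
        X.append((v,r.min(),r.max(),b.min(),b.max()))
X=np.array(X); print(X[::8].tolist())
w=X[(X[:,2]-X[:,1]>40)]; print("wide rows",w[0,0],w[-1,0])
L=np.array([onplane(a[2]+.5,a[0],zt) for a in w]); Rr=np.array([onplane(a[3]-.5,a[0],zt) for a in w])
fl=np.polyfit(L[:,0],L[:,1],1);fr=np.polyfit(Rr[:,0],Rr[:,1],1)
x0,x1=onplane(318,w[0,0]-.5,zt)[0],onplane(318,w[-1,0]+.5,zt)[0]; xm=(x0+x1)/2
print("slopes",fl[0],fr[0],"len",abs(x1-x0),"width",np.polyval(fl,xm)-np.polyval(fr,xm))
ym=(np.polyval(fl,xm)+np.polyval(fr,xm))/2
print("gap mid tool",xm,ym,"world",pt+Rt@np.array([xm,ym,zt]))
# blade tip
z=D["z_map"]; print("tip depth px",z[196:216:3,318].round(3)); P=D["W"]
for v in (200,204,208,212):
    row=im[v,305:332].max(1); print(v,row.tolist())
E
```

```text
[[0, 279, 304, 332, 358], [8, 279, 303, 333, 358], [16, 278, 304, 332, 358], [24, 264, 312, 326, 372], [32, 265, 311, 326, 372], [40, 265, 312, 326, 371], [48, 266, 312, 326, 371], [56, 266, 312, 326, 371], [64, 266, 312, 326, 370], [72, 267, 312, 326, 370], [80, 267, 312, 326, 369], [88, 267, 312, 326, 369], [96, 268, 312, 325, 369], [104, 268, 312, 325, 368], [112, 281, 306, 331, 355], [120, 283, 304, 332, 354], [128, 283, 305, 332, 354]]
wide rows 17 111
slopes 0.0003975457591577408 0.0036323092611787776 len 0.05850021848010835 width -0.008605138282226112
gap mid tool 0.09784610667652988 0.0010733751766942687 world [ 0.50276817 -0.19169403  0.08445291]
tip depth px [0.326 0.204 0.198 0.191 0.187 0.181 0.177]
200 [32, 30, 29, 30, 30, 27, 31, 29, 36, 54, 75, 88, 91, 92, 91, 90, 81, 63, 39, 29, 30, 29, 30, 31, 30, 32, 29]
204 [29, 32, 31, 30, 30, 31, 33, 45, 69, 87, 91, 90, 92, 92, 92, 92, 91, 88, 76, 53, 34, 28, 31, 30, 30, 31, 32]
208 [28, 28, 31, 30, 28, 31, 32, 51, 75, 88, 92, 91, 90, 92, 92, 92, 91, 89, 80, 60, 36, 30, 31, 32, 33, 29, 29]
212 [31, 30, 29, 31, 31, 35, 58, 85, 96, 94, 92, 92, 92, 92, 92, 92, 93, 94, 92, 91, 72, 45, 29, 28, 32, 30, 31]
```

The yaw is aligned, and the measured gap width of 8.6 mm fits the 8 mm given. Gap and tip share the same tool y to within 0.2 mm. I move along tool x over the gap and descend with a low force limit.

```bash
python3 - <<'E'
from h import *
s=bot.sense(); p=np.array(s["position"]); R=np.array(s["tool_rot"])
t=p+R@np.array([.098,.0002,0]); bot.servo_line(t,velocity=.1)
bot.servo_line([t[0],t[1],.322],velocity=.1); bot.pause(.4)
s0=bot.sense(); f0=np.array(s0["contact_force"]); print("start",s0["position"],f0.round(2),s0["time_s"])
for z in (.316,.312,.309,.306,.303,.300,.297,.294,.291,.288):
    hit=bot.servo_line([t[0],t[1],z],velocity=.015,until_force=4)
    s=bot.sense(); print(z,hit,np.round(s["position"],4),(R.T@(np.array(s["contact_force"])-f0)).round(2))
    if hit: break
print(s["time_s"])
c=bot.capture("wrist"); cv2.imwrite("pics/w4.png",c["image"][:,:,::-1])
E
```

```text
start [ 0.50245563 -0.19252478  0.32237002] [ 0.48 -0.04 -0.57] 10.675
0.316 False [ 0.5023 -0.1925  0.3159] [ 0.33 -0.57  0.1 ]
0.312 False [ 0.5024 -0.1925  0.3119] [ 0.69 -0.67  0.01]
0.309 False [ 0.5024 -0.1925  0.3089] [ 0.12 -0.42  0.17]
0.306 False [ 0.5024 -0.1925  0.3058] [ 0.75  0.12 -0.23]
0.303 False [ 0.5023 -0.1925  0.3028] [ 0.46 -0.5   0.26]
0.3 False [ 0.5025 -0.1925  0.3003] [ 0.01  0.46 -2.45]
0.297 False [ 0.5025 -0.1924  0.2973] [-0.06  2.14 -5.48]
0.294 False [ 0.5024 -0.1924  0.2936] [-1.14  2.07 -1.55]
0.291 False [ 0.5023 -0.1925  0.2905] [-1.57  2.05  1.79]
0.288 True [ 0.5023 -0.1925  0.289 ] [-0.58 -0.97 -0.35]
14.3
```

```bash
python3 - <<'E'
from h import *
bot.pause(.3); s=bot.sense(); print(np.round(s["position"],4),np.round(s["contact_force"],2),s["gripper_width"])
c=bot.capture("side"); W=world(c); np.savez("s5.npz",W=W,**c)
a=cv2.resize(c["image"][220:350,290:430,::-1],None,fx=4,fy=4,interpolation=cv2.INTER_CUBIC)
cv2.imwrite("pics/s5.png",a); print(a.shape)
E
```

```text
[ 0.5024 -0.1923  0.289 ] [ 0.49 -2.14 -2.22] 0.01937343997175879
(520, 560, 3)
```

View pics/s5.png

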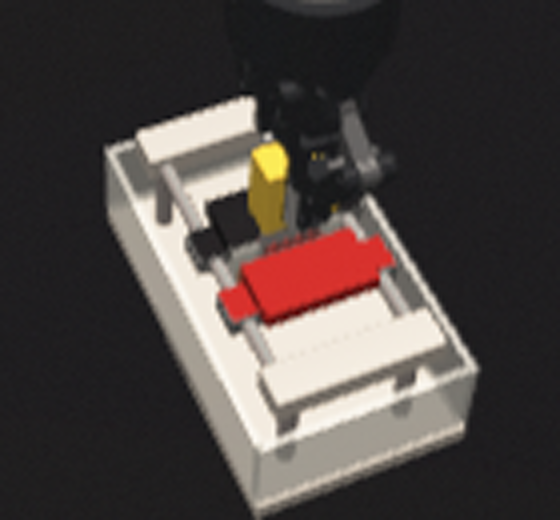

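View pics/w4.png

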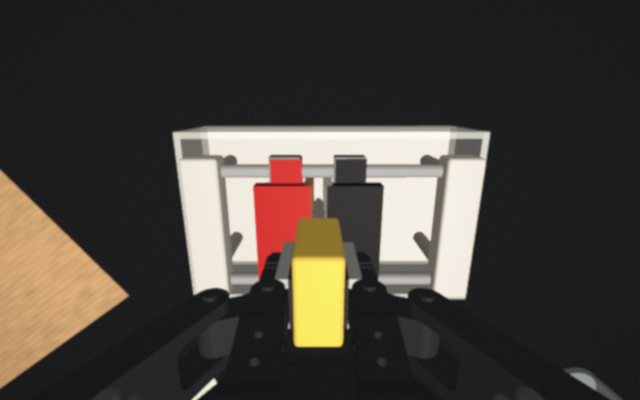

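The blade is in the gap at (318,207), between red (314) and black (328). The side view shows the red line just above the clamp edge. I go down the last 3 mm, then compare handle-top and clamp-top heights before releasing.

```bash
cat >> h.py <<'E'
def check():
    for n in ("side","top"):
        c=bot.capture(n); W=world(c); X,Y=W[...,0],W[...,1]
        box=(abs(X-.5)<.06)&(abs(Y+.19)<.07)
        y=W[seg(c,W,"yellow",.1,.2)&box]; r=W[seg(c,W,"red",.07,.098)&box&(Y<-.2)]
        tops=[]
        for P in (y,r):
            tops.append(np.median(P[P[:,2]>np.percentile(P[:,2],97)-.006][:,2]) if len(P)>20 else np.nan)
        print(n,len(y),len(r),"handle top %.4f clamp top %.4f diff %.4f (want .066)"%(*tops,tops[0]-tops[1]), rect(y[y[:,2]>tops[0]-.008]) if len(y)>20 else "")
    return c
E
python3 - <<'E'
from h import *
s=bot.sense(); p=np.array(s["position"])
hit=bot.servo_line([.5024,-.1925,.2862],velocity=.01,until_force=6); bot.pause(.3)
s=bot.sense(); print(hit,np.round(s["position"],4),np.round(s["contact_force"],2),s["time_s"])
check()
c=bot.capture("side"); im=c["image"][255:300,335:390]; cv2.imwrite("pics/s6.png",cv2.resize(im[...,::-1],None,fx=12,fy=12,interpolation=cv2.INTER_CUBIC))
E
```

```text
False [ 0.5023 -0.1924  0.2861] [ 0.07 -0.13 -1.01] 15.4417
side 187 554 handle top 0.1794 clamp top 0.0840 diff 0.0954 (want .066) (array([ 490.8, -223.1]), array([13.2, 40.8]), 7.1)
top 22 67 handle top 0.1494 clamp top 0.0862 diff 0.0631 (want .066) (array([ 484.3, -181.2]), array([8. , 2.8]), 38.4)
```

View pics/s6.png

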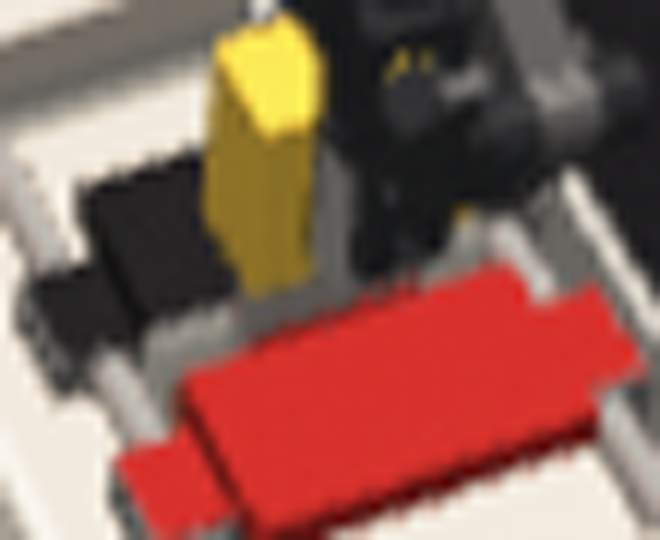

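The red line has now merged with the clamp's edge, which fits the computed line height of 0.085. I release, withdraw and check.

```bash
python3 - <<'E'
from h import *
bot.set_gripper(.024,20); bot.set_gripper(.055); bot.pause(.3)
s=bot.sense(); print(np.round(s["contact_force"],2),s["gripper_width"])
bot.servo_line([.5024,-.1925,.40],velocity=.12)
bot.servo_line([.58,-.05,.40]); bot.pause(.3)
print(bot.sense()["time_s"])
c=check()
s=bot.capture("side")["image"][255:300,335:390]; t=c["image"][180:245,345:440]
cv2.imwrite("pics/fin.png",np.hstack([cv2.resize(s,(400,327),interpolation=2),cv2.resize(t,(400,327),interpolation=2)])[...,::-1])
for n in ("side","top"):  # image change outside arm: loose things
    pass
E
```

```text
[ 0.13 -0.68  0.44] 0.05538489149197066
19.15
side 459 555 handle top 0.1498 clamp top 0.0842 diff 0.0656 (want .066) (array([ 501.7, -194.7]), array([22.8, 40.2]), 78.9)
top 0 0 handle top nan clamp top nan diff nan (want .066)
```

View pics/fin.png

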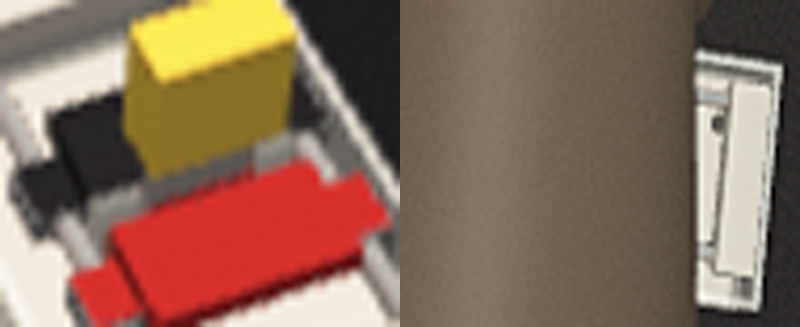

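The gauge stands upright in line with the gap, and the handle top is 65.6 mm above the clamps where 66 mm is wanted. Its centre (0.502, -0.195) is close to the measured gap middle (0.503, -0.192). I'm handing the job in.

```bash
python3 -c "
from cell import bot
print(bot.finish_job())"
```

```text
the job is handed in; nothing more can be done
None
```

The gauge is released and standing upright in the gap near its middle, with the red line about level with the clamp tops (handle-top check within about 0.5 mm), and I have handed the job in at about 19 s; no verdict came back.

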